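# Ready the magnetic nail sweeper

### The job

Someone has left the nail tin standing on the magnetic sweeper: lift the tin off and stand it upright on the bench. Then squeeze the button in the sweeper's T-handle, pull the handle out past its first stop to the second stop (fully out), and lift the sweeper by the handle so that its head hangs level, clear of the bench. Finish holding it like that, and leave the other tools where they lie.

Things in the scene. Friction and masses are not known exactly. Their poses are not given: they have to be found in the camera images.
- sweeper: hand-held magnetic nail sweeper, loose, 0.6 to 0.9 kg: grey bar head 200 mm long (its y), 78 wide (x), 34 high with a flat deck and black end caps; a square stem (up to 26 mm thick, 108 mm above the underside) rises from its middle. Origin: centre of the head's underside, z up. The nail tin stands on the deck's +y half. The handle is locked in the stem until its button is squeezed
- handle_mid (a point): centre of the black T-handle on top of the stem (129 mm above the head's underside when stowed); axes as the sweeper's. The bar is 84 mm long (x), 30 thick (y), 34 high. The steel release button, 22 wide and 14 high, stands 5 mm proud in the middle of its +y face, at this height: gripping the middle of the bar across its thickness (35 mm over the button) squeezes it
- handle (a joint): how far the handle is pulled out of the stem, m: 0 stowed (start), 0.04 first stop, 0.08 second stop and end of travel. With the button squeezed the pull takes 1 to 2 N, less than the head weighs, so the head stays on the bench until the second stop. If the button is let go on the way, the latch catches at the next stop that it passes
- release (a joint): travel of the release button, m: 0 out, 0.005 flush with the handle. The latch is free from about 0.004; this takes about 4 N
- tin_mid (a point): centre (half-way up) of the open round nail tin, grey sheet metal, 66 mm across, 75 mm high, 0.2 to 0.3 kg, loose; at the start it stands on the sweeper's deck (34 mm up), some 12 mm from the button, so that no finger fits between
- clear_spot (a point): a point on the bench top in an empty stretch between the heap of long boards and the bench's front edge: free bench for 70 mm around. The tin may stand here or anywhere else on the bench
- folding_rule: yellow folding rule, 197 x 73 x 13 mm over all, lying on the bench; origin at the middle of the underside. Bystander
- hammer: cross-pein hammer with wooden handle, 290 mm long, lying on the bench; origin at the middle of the underside. Bystander
- long_boards: heap of three long boards lying slantwise across the bench, fixed, up to 80 mm high, between the sweeper and the clear spot. Leave it be; it must not carry the sweeper at the end
- nail_tin: the same nail tin as a whole; origin at the centre of its underside

How it is judged:
By the outcome, as a careful person would: the job done as asked, in the order asked, and still so for the second after the job is handed in, while the arm keeps its last pose, push and grip.
It also fails if it takes over 62 s, if anything falls off the work surface, if the arm or the gripper's body presses on something with over 40 N, if the wrist force passes 120 N, or if a joint passes its speed limit or range.

### The arm

A 6-joint arm with a two-finger parallel gripper is mounted at the origin on a cart in front of the work surface, level with it; the furniture and walls round the work are solid. World frame = base frame: x ahead of the robot, y to its left, z up, the work surface at z = 0. Lengths are in mm, angles in rad, forces in N, time in s.
With the tool pointing down it reaches from about 275 to 825 mm from the base axis. Payload 5.2 kg.
Tool frame: the origin (TCP) lies at the very end of the fingers, on their centre line; the grasp point (between the pads) lies 19 mm behind it; z points along the fingers, y is the direction in which the jaws open and shut (so a half turn about z gives the same grasp; the last joint's range is limited). The gripper opens to 93 mm and grips with 3 to 60 N. Pads are 15 mm wide; open, the fingers measure 128 mm over their backs; the gripper's body (75 mm by 188 mm) begins 65 mm behind the grasp point.
Start: joints at [-1.551, 0.259, 1.535, -0, 1.348, -0.203], TCP at [121.55, -536.405, 218.653] pointing down, gripper open.
Joint ranges: [-3.14, 3.14], [-0.91, 2.08], [0.19, 2.58], [-1.22, 4.36], [0.22, 2.71], [-3.12, 3.12]. Speed limits (rad/s): [2.57, 2.57, 3.14, 3.14, 3.14, 3.14].

### API

Orientations are given as [roll, pitch, yaw] about the fixed x, y, z axes, in that order (R = Rz(yaw) Ry(pitch) Rx(roll)).
In Python, from bench import robot gives the robot as it stands. The module is installed in compiled form; this text tells all that it offers. Calls block until the motion is done:
- robot.move_ptp(position, orientation): joint-space move of the TCP to a pose.
- robot.move_linear(position, ori=None, speed=150, f_stop=None): straight line of the TCP; ori=None keeps the orientation; speed is the mean speed in mm/s. With f_stop (N) it stops when the force on the tool has changed by that much, and returns True; else False.
- robot.move_j(angles): joint-space move.
- robot.move_gripper(opening): opening from 0.0 (shut) to 1.0 (fully open); the grip force is fixed at half the most; returns when the fingers have stopped.
- robot.sleep(seconds).
- robot.inverse_kinematics(position, orientation): joint angles nearest the present ones, or None.
- robot.get_image(name): name is "scene" or "top" or "wrist"; returns a dict with "img" (400x640x3 uint8, blue, green, red), "fovy" (degrees; the focal length in pixels is half the picture's height over the tangent of half this angle, whatever the lens; pixels are square), "cx", "cy" (the principal point, pixels), "eye" and "orientation" of the camera in the world. Camera axes: x right, y down, z forward; pixel columns grow to the right and rows downward; lengths in mm; the calibration is good to about 2 mm. A picture is of the moment at which its call begins. There is no depth.
A pose or a line that the arm cannot do raises robot.MotionError and nothing moves.
- robot.hand_in(): hands the job in, once; it reports no verdict.
Readings, each from a call of its own:
- robot.current_t(): time.
- robot.current_qpos(): joint angles.
- robot.current_joint_vel(): joint speeds.
- robot.current_joint_efforts(): joint torques, N m.
- robot.current_tcp_pos(): TCP position.
- robot.current_eef_rot(): TCP orientation.
- robot.current_contact_force(): force on the tool from outside, world axes, zero at the start.
- robot.current_ft_torque(): the same for the moment, N m.
- robot.current_gripper_width(): opening from 0.0 (shut) to 1.0 (fully open).
Only numpy, scipy, OpenCV 4.12 (cv2) and the standard library are available. Lean on these libraries where they do the work, as an engineer would, in place of code of your own. Each camera call takes 0.05 s, during which the arm holds its last target.

## Working session

There is one attempt and no reset: what is moved stays moved. The work goes in short steps, each a Python script; the robot and the scene stay as the last script left them, time stands still between calls to the robot, and variables do not carry over. Pictures are saved under pics/ and viewed, and the job is handed in when it is done.

```bash
mkdir -p pics; ls; python3 - <<'E'
from bench import robot
import cv2
for n in ["scene","top","wrist"]:
    d=robot.get_image(n); cv2.imwrite(f"pics/{n}0.png",d["img"])
    print(n,d["fovy"],d["cx"],d["cy"],d["eye"],d["orientation"])
print(robot.current_t(),robot.current_eef_rot(),robot.current_tcp_pos(),robot.current_gripper_width())
E
```

```text
pics
scene 55.81707925856179 317.18480698329796 201.5941621423196 [ 256.80357507 -824.59520575  599.35254885] [-2.19030154  0.01835635 -0.5121234 ]
top 52.82139382004797 315.496773676642 199.2684779231677 [ 545.19177181 -218.2005741  1127.56907715] [-3.1019096   0.01686897 -1.57720965]
wrist 64.318367282531 320.51765537820864 197.13222781584327 [ 192.25069486 -520.21537532  383.3775737 ] [ 2.87284160e+00  1.47974832e-03 -1.34785992e+00]
0.15 [-3.14024384e+00 -2.61820144e-04  2.22794937e-01] [ 121.53596907 -535.97967243  218.03144743] 0.9993188545533327
```

View pics/scene0.png

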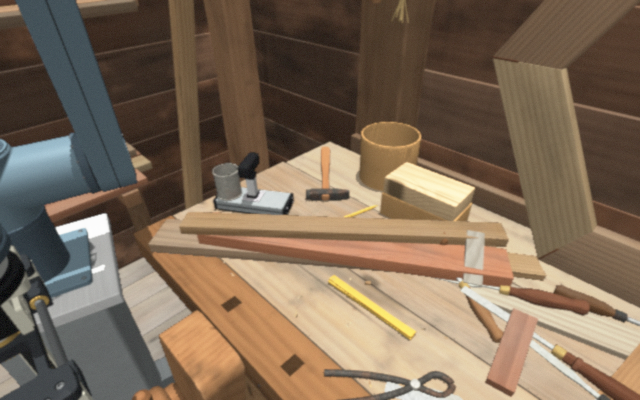

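View pics/top0.png

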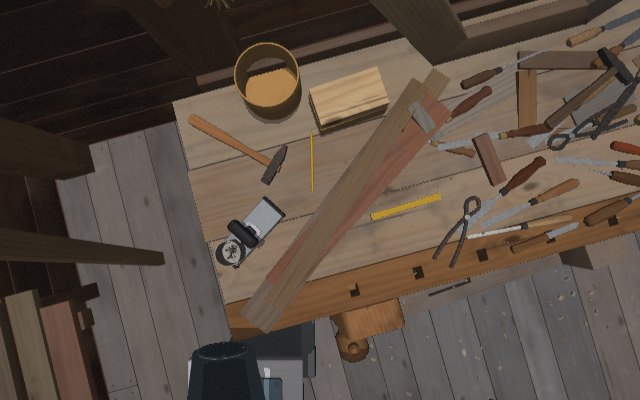

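View pics/wrist0.png

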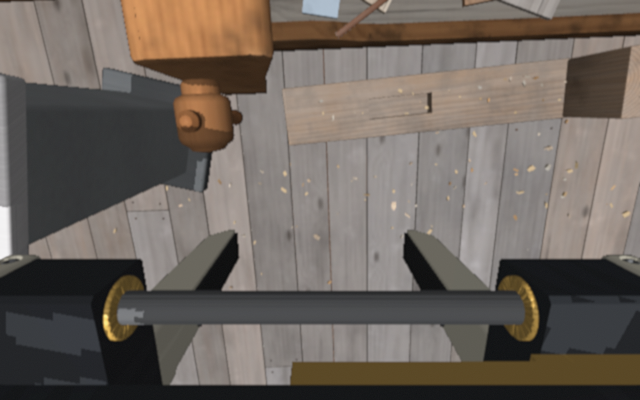

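```bash
cat > h.py <<'E'
import numpy as np, cv2
from scipy.spatial.transform import Rotation as Ro
from bench import robot
def snap(n,f):
    d=robot.get_image(n); cv2.imwrite(f"pics/{f}.png",d["img"])
    c={k:(np.array(d[k]).tolist()) for k in("fovy","cx","cy","eye","orientation")}
    import json; json.dump(c,open(f"pics/{f}.json","w")); return d
def load(f):
    import json; return json.load(open(f"pics/{f}.json"))
def foc(c): return 200/np.tan(np.radians(c["fovy"]/2))
def R(c): return Ro.from_euler("xyz",c["orientation"]).as_matrix()
def ray(c,u,v):
    d=R(c)@np.array([u-c["cx"],v-c["cy"],foc(c)]); return np.array(c["eye"]),d/np.linalg.norm(d)
def at_z(c,u,v,z):
    e,d=ray(c,u,v); return e+d*(z-e[2])/d[2]
def tri(obs):
    A=np.zeros((3,3));b=np.zeros(3);rs=[]
    for c,u,v in obs:
        e,d=ray(c,u,v);P=np.eye(3)-np.outer(d,d);A+=P;b+=P@e;rs.append((P,e))
    x=np.linalg.solve(A,b); return x,[float(np.linalg.norm(P@(x-e))) for P,e in rs]
def proj(c,p):
    q=R(c).T@(np.array(p)-np.array(c["eye"])); return np.array([c["cx"],c["cy"]])+foc(c)*q[:2]/q[2]
E
python3 - <<'E'
from h import *
snap("top","top1");c=load("top1")
print(at_z(c,232,251,109),at_z(c,243,233,146),at_z(c,345,245,0))
robot.move_ptp([400,-30,330],[np.pi,0,0.2]); snap("wrist","w1")
robot.move_ptp([430,60,330],[np.pi,0,0.2]); snap("wrist","w2")
print(robot.current_t(),robot.current_qpos())
im=cv2.imread("pics/top1.png")
cv2.imwrite("pics/top1z.png",cv2.resize(im[130:330,170:430],None,fx=3,fy=3,interpolation=cv2.INTER_CUBIC))
E
```

```text
[456.38592005  10.63443139 109.        ] [503.19354136 -24.52374281 146.        ] [ 461.97444853 -280.86955027    0.        ]
2.875 [-1.20015668e-01 -1.10881327e-02  1.58028622e+00 -6.48659290e-04
  1.57315401e+00  1.25059894e+00]
```

View pics/w1.png

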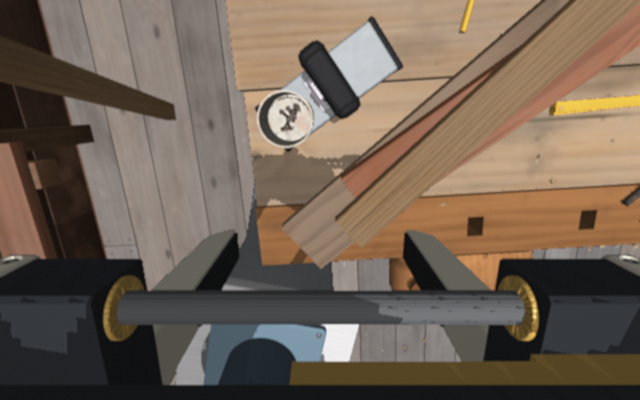

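View pics/w2.png

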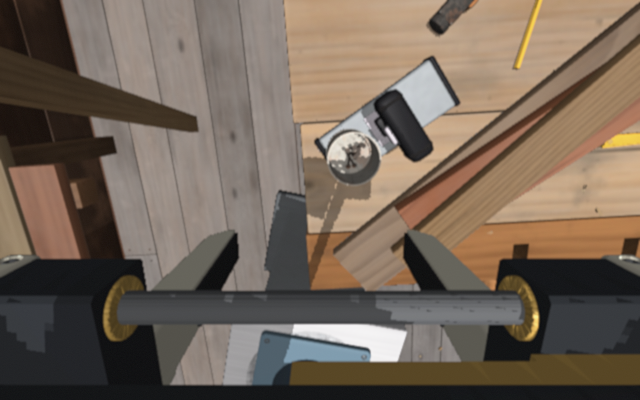

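View pics/top1z.png

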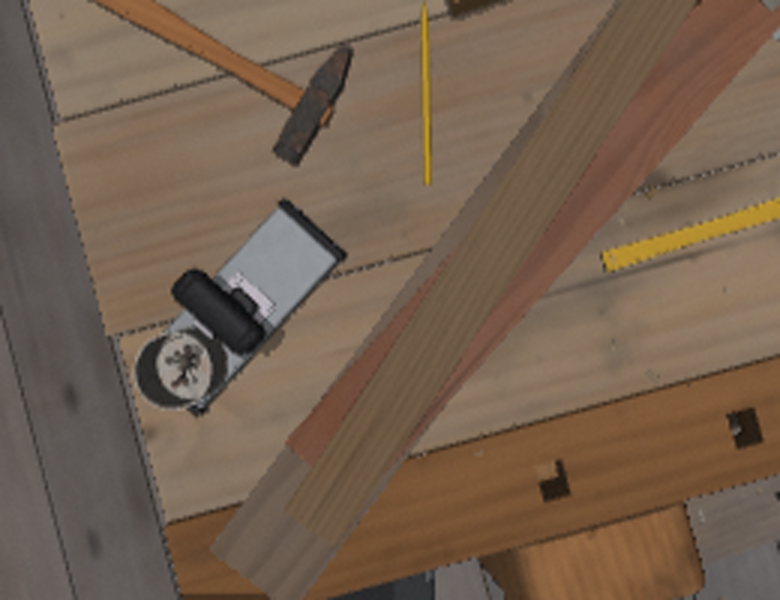

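w1 shows the tin at about (286,117) and the T-bar from (310,48) to (348,110). w2 shows the tin at about (353,156) and the bar from (388,97) to (420,155). Next I'll enlarge both for exact picks.

```bash
python3 - <<'E'
import cv2
a=cv2.imread("pics/w1.png")[5:165,240:410]; b=cv2.imread("pics/w2.png")[45:205,300:470]
k=dict(fx=3.5,fy=3.5,interpolation=cv2.INTER_CUBIC)
cv2.imwrite("pics/w1z.png",cv2.resize(a,None,**k)); cv2.imwrite("pics/w2z.png",cv2.resize(b,None,**k))
E
```

```text
(no output)
```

View pics/w1z.png

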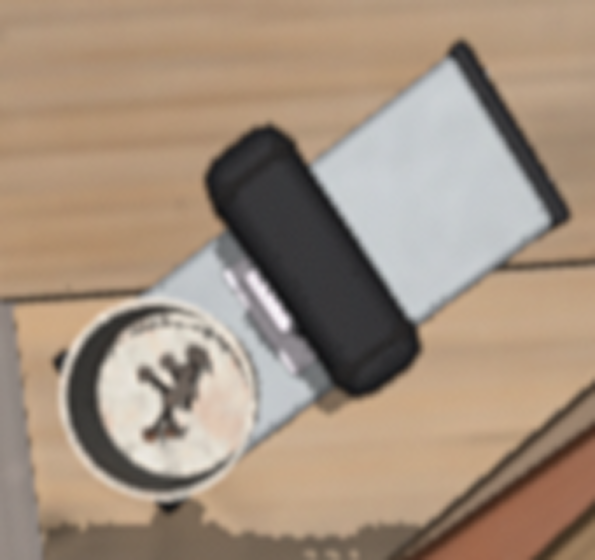

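View pics/w2z.png

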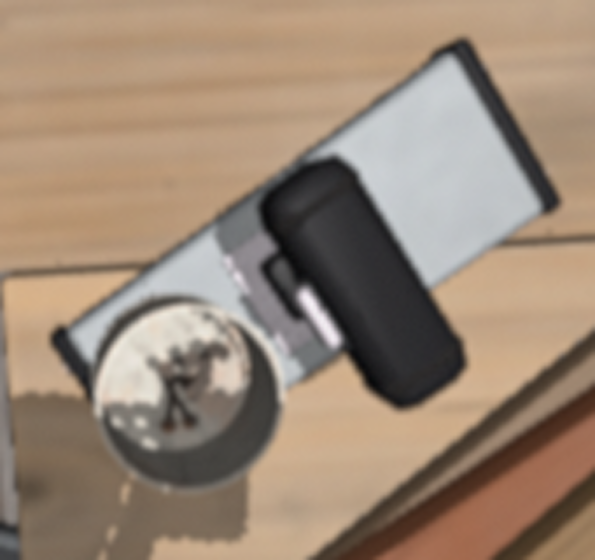

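```bash
python3 - <<'E'
from h import *
a,b=load("w1"),load("w2")
f=lambda p,o:((p[0]+.5)/3.5-.5+o[0],(p[1]+.5)/3.5-.5+o[1])
def T(n,p,q):
    x,r=tri([(a,*f(p,(240,5))),(b,*f(q,(300,45)))]); print(n,x.round(1),np.round(r,1)); return x
T("tin rim",(160,398),(190,395))
c1=T("far corner A",(460,42),(460,42)); c2=T("far corner B",(567,215),(556,205))
n1=T("near corner A",(58,362),(60,338)); 
e1=T("bar end1",(239,153),(300,180)); e2=T("bar end2",(385,368),(432,383))
T("button",(265,297),(320,315))
m=(e1+e2)/2; print("bar mid",m,np.linalg.norm(e1-e2))
print("head width",np.linalg.norm(c1-c2),"yaw x axis",np.degrees(np.arctan2(*(c1-c2)[1::-1])),np.degrees(np.arctan2(*(e1-e2)[1::-1])), "len dir",np.degrees(np.arctan2(*(n1-c1)[1::-1]))-90,np.linalg.norm(n1-c1))
E
```

```text
tin rim [452.9  22.6 103.4] [0.3 0.3]
far corner A [598.3 -58.   31.5] [0.4 0.4]
far corner B [ 548.1 -113.1   31.4] [0.4 0.4]
near corner A [456.   71.2  36.3] [1. 1.]
bar end1 [528.6   8.6 134.3] [0. 0.]
bar end2 [476.9 -47.2 140.3] [0. 0.]
button [490.1  -7.1 138.6] [0.1 0.1]
bar mid [502.7541725  -19.33029823 137.29678589] 76.32334970854897
head width 74.56303361062551 yaw x axis 47.67490664622205 47.140907262313476 len dir 47.769537150665684 192.1599420467458
```

```bash
python3 - <<'E'
from h import *
a,b,t=load("w1"),load("w2"),load("top1")
f=lambda p,o:((p[0]+.5)/3.5-.5+o[0],(p[1]+.5)/3.5-.5+o[1])
print("tin@109",at_z(a,*f((160,398),(240,5)),109),at_z(b,*f((190,395),(300,45)),109))
sp=at_z(t,367,253,0); print("spot",sp, np.hypot(*sp[:2]))
for n,c in(("w1",a),("top",t)): print(n,proj(c,sp))
c=load("w1"); im=cv2.imread("pics/top1.png")
th=np.linspace(0,6.28,60)
for p in th:
    q=proj(t,sp+70*np.array([np.cos(p),np.sin(p),0])); cv2.circle(im,tuple(int(round(v)) for v in q),0,(0,0,255),-1)
cv2.imwrite("pics/top1s.png",cv2.resize(im[130:330,220:480],None,fx=3,fy=3))
yaw=np.radians(137.6)
robot.move_ptp([451,23,200],[np.pi,0,yaw]); snap("wrist","w3"); snap("scene","s3")
print(robot.current_t(),robot.current_tcp_pos(),robot.current_qpos())
E
```

```text
tin@109 [452.90524455  22.17389711 109.        ] [453.82142504  23.31191169 109.        ]
spot [ 439.48683091 -341.79576918    0.        ] 556.7522091335986
w1 [518.33632892 171.95049314]
top [367. 253.]
4.9417 [451.11671214  22.88133588 200.21440009] [-1.97156328e-01  9.40953594e-02  1.78517702e+00  1.00331370e-05
  1.26186831e+00 -1.02734559e+00]
```

View pics/top1s.png

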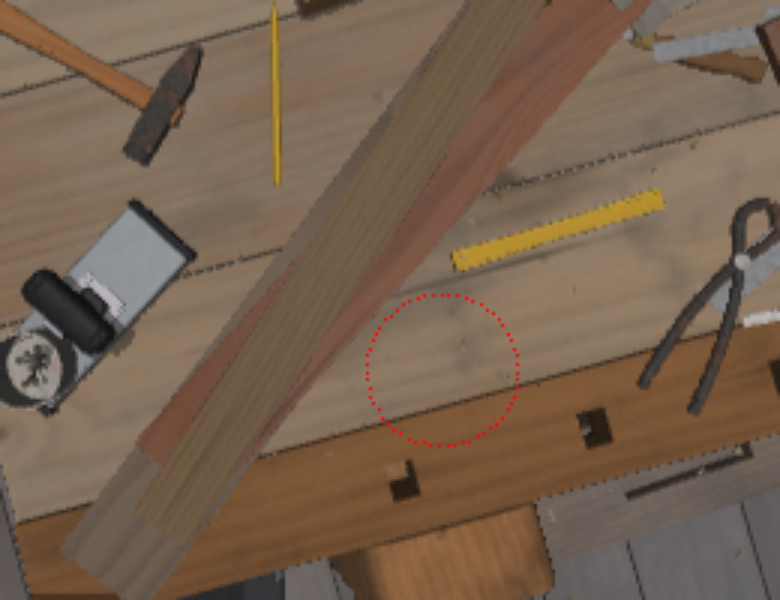

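View pics/w3.png

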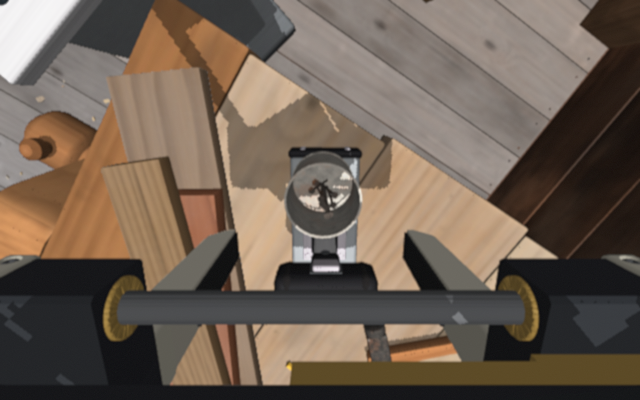

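View pics/s3.png

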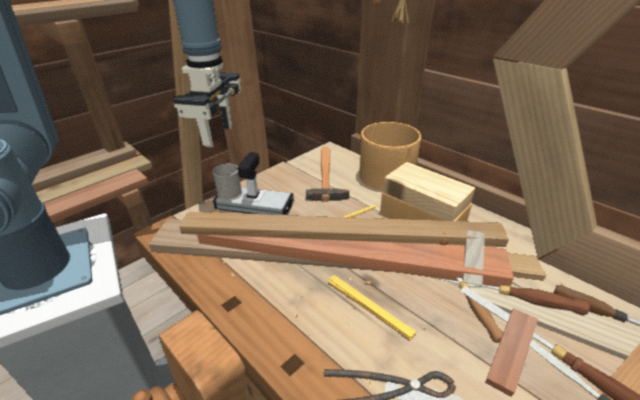

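The top view shows the 70 mm circle around the chosen spot free of boards and rule. In w3 the tin rim is at about (323,196), centred between the jaws, and the sweeper is aligned with the tool. Descending on the tin now.

```bash
python3 - <<'E'
from h import *
c=load("w3"); print(at_z(c,323,196,109))
yaw=np.radians(137.6); o=[np.pi,0,yaw]
robot.move_linear([452.5,23,66],o,speed=100,f_stop=15)
print(robot.current_tcp_pos(),robot.current_contact_force())
robot.move_gripper(0); print(robot.current_gripper_width()*93,robot.current_contact_force())
robot.move_linear([452.5,23,76],speed=50); print(robot.current_contact_force())
snap("wrist","w4"); snap("scene","s4"); print(robot.current_t())
E
```

```text
[448.53528639  26.52575913 109.        ]
[452.98081202  22.91080708  66.50225149] [-0.56456926  0.65000855  0.73504732]
65.00494431822418 [1.24337338 0.70691687 0.25867027]
[ 0.28233267  0.41087487 -1.76825196]
7.45
```

```bash
python3 - <<'E'
import cv2
s=cv2.imread("pics/s4.png")[110:230,170:330]; cv2.imwrite("pics/s4z.png",cv2.resize(s,None,fx=4,fy=4))
E
```

```text
(no output)
```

View pics/s4z.png

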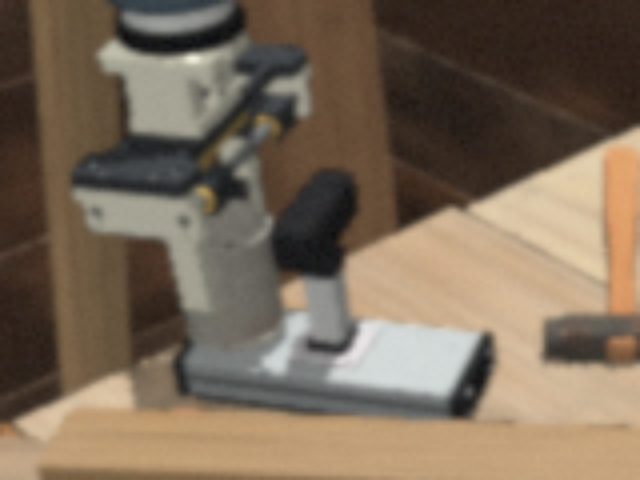

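The tin is gripped (65 mm wide) and its weight shows on the wrist. Carrying it over now.

```bash
python3 - <<'E'
from h import *
robot.move_linear([452.5,23,235],speed=150)
print(robot.current_contact_force(),robot.current_gripper_width()*93)
o=[np.pi,0,np.radians(49)]
robot.move_ptp([439.5,-342,235],o); 
robot.move_linear([439.5,-342,45],speed=150)
snap("wrist","w5");snap("scene","s5")
print(robot.current_contact_force(),robot.current_tcp_pos())
print(robot.move_linear([439.5,-342,28],speed=25,f_stop=4),robot.current_tcp_pos(),robot.current_contact_force(),robot.current_t())
E
```

```text
[-0.58248624 -0.55650731 -2.13420934] 65.0099602426279
[ 0.86546527 -0.54051237 -1.99673507] [ 439.99193751 -342.53353021   45.95244794]
True [ 439.63100188 -342.16436716   31.93155867] [ 0.89694805 -0.69757103  2.73859406] 12.075
```

View pics/w5.png

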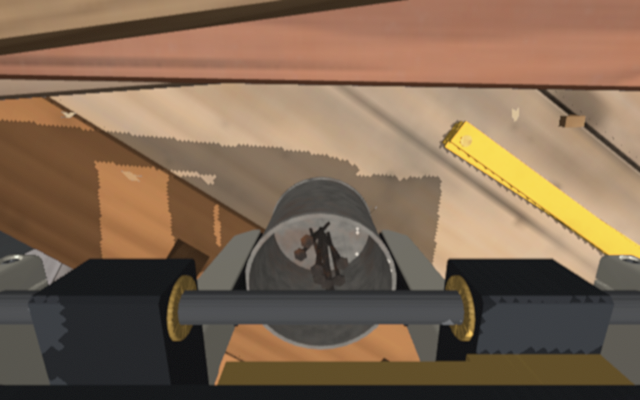

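View pics/s5.png

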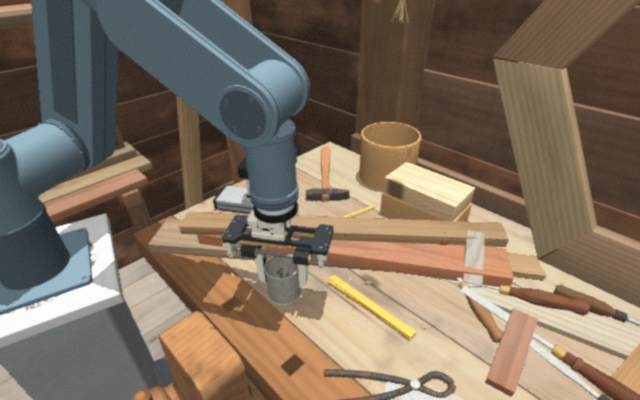

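```bash
python3 - <<'E'
from h import *
robot.move_gripper(1.0)
robot.move_linear([439.5,-342,235],speed=200)
snap("scene","s6"); snap("top","t6")
o=[np.pi,0,np.radians(47.6)]
robot.move_ptp([460,-60,260],o); snap("wrist","w7")
robot.move_linear([500,-18,225],speed=150); snap("wrist","w8"); print(robot.current_t())
k=dict(fx=2.5,fy=2.5,interpolation=cv2.INTER_CUBIC)
for n in("w7","w8"):
    im=cv2.imread(f"pics/{n}.png"); cv2.imwrite(f"pics/{n}z.png",cv2.resize(im[40:270,170:490],None,**k))
im=cv2.imread("pics/t6.png");cv2.imwrite("pics/t6z.png",cv2.resize(im[130:330,200:460],None,fx=3,fy=3))
E
```

```text
15.8167
```

View pics/w7z.png

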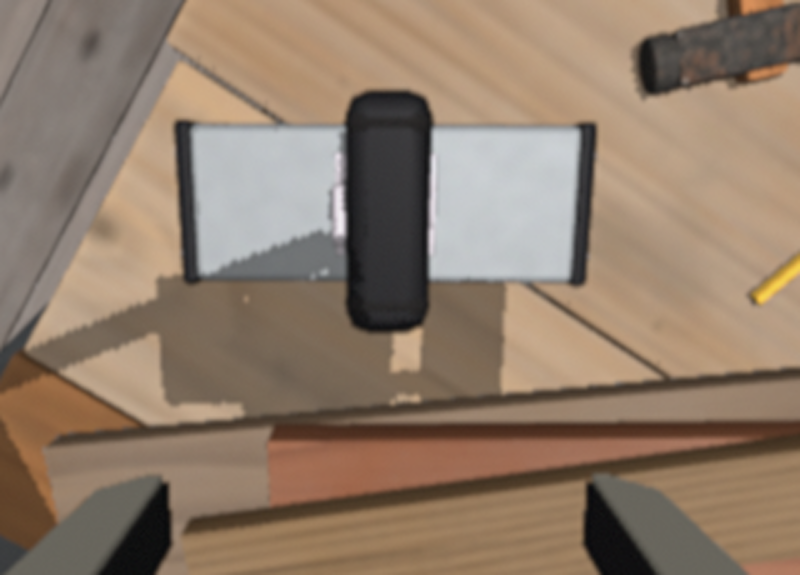

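View pics/w8z.png

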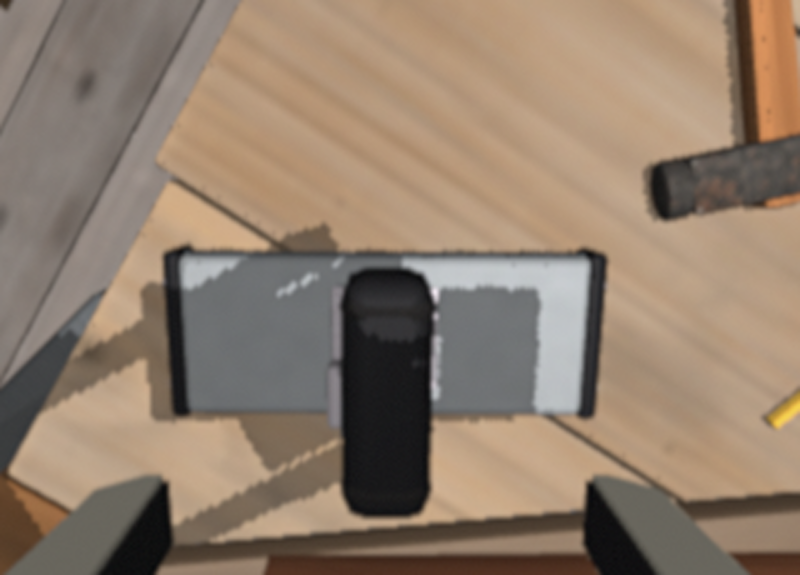

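View pics/s6.png

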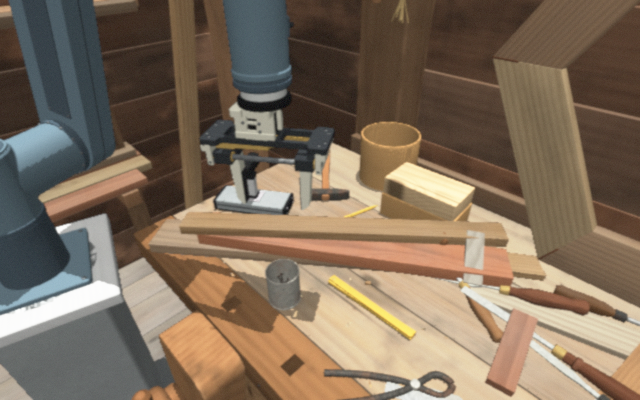

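The tin stands upright at about (283,283) in s6. The sweeper stayed put and the bar runs vertically at zoom column ~388 in both w7 and w8. Triangulating from these two views.

```bash
python3 - <<'E'
from h import *
a,b=load("w7"),load("w8")
f=lambda p:((p[0]+.5)/2.5-.5+170,(p[1]+.5)/2.5-.5+40)
def T(n,p,q):
    x,r=tri([(a,*f(p)),(b,*f(q))]); print(n,x.round(1),np.round(r,1)); return x
C=[T("c",*pq) for pq in [((177,123),(167,252)),((595,125),(604,255)),((580,283),(594,414)),((186,281),(174,412))]]
m=np.mean(C,0); print("head centre",m)
print("len",np.linalg.norm(C[0]-C[1]),np.linalg.norm(C[3]-C[2]),"wid",np.linalg.norm(C[0]-C[3]),np.linalg.norm(C[1]-C[2]))
d=C[0]-C[1]+C[3]-C[2]; print("yaw",np.degrees(np.arctan2(d[1],d[0]))-90)
e1=T("far end",(389,93),(388,270)); e2=T("near end",(388,328),(386,514)); print((e1+e2)/2,np.linalg.norm(e1-e2))
d=e1-e2;print(np.degrees(np.arctan2(d[1],d[0])))
for z in(146,140): print(z,at_z(a,*f((388.5,211)),z),at_z(b,*f((387.5,395)),z))
print("tcp",robot.current_tcp_pos())
# button
T("button left",(332,213),(329,390))
print("tin", tri([(load("s6"),283,267),(load("t6"),0,0)])[0] if 0 else "")
E
```

```text
c [454.   75.2  22.8] [0.3 0.3]
c [600.7 -60.2  25.2] [0.2 0.2]
c [ 549.3 -114.6   27.9] [1.3 1.3]
c [403.4  19.8  27.5] [0.4 0.4]
head centre [501.87661502 -19.92223533  25.84245804]
len 199.58930407527566 198.36472994336094 wid 75.1517828532107 74.86079838335232
yaw 47.321858610226
far end [530.5  10.7 127.1] [0. 0.]
near end [475.1 -49.4 138.9] [0.1 0.1]
[502.82026942 -19.33970009 132.98892997] 82.56213020917487
47.342182686698756
146 [503.49982697 -18.4112446  146.        ] [505.08078482 -16.78673597 146.        ]
140 [503.38500238 -18.66257495 140.        ] [504.01156246 -18.07339773 140.        ]
tcp [499.95397176 -18.68736672 225.26706074]
button left [487.5  -6.  125.6] [0.3 0.3]
tin
```

View pics/t6z.png

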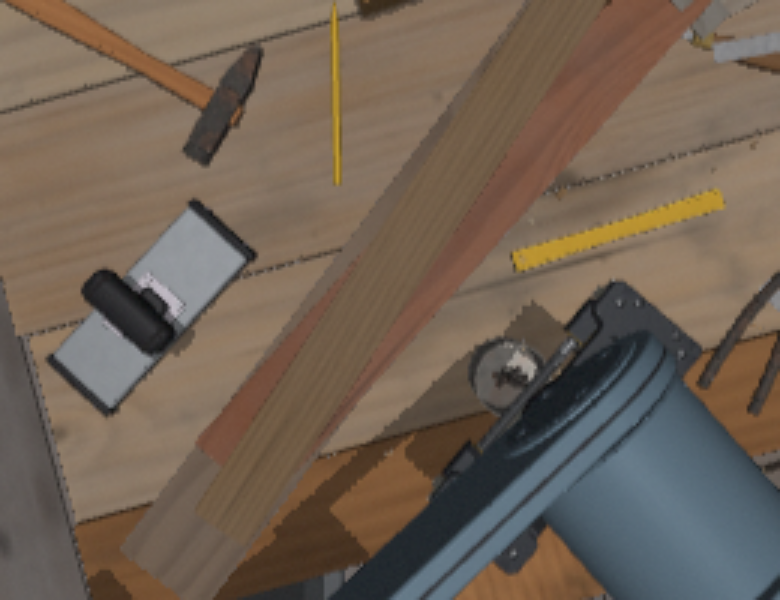

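```bash
python3 - <<'E'
from h import *
o=[np.pi,0,np.radians(47.35)]
robot.move_linear([502.5,-19.3,200],o,speed=100)
print(robot.move_linear([502.5,-19.3,110],speed=90,f_stop=12),robot.current_tcp_pos(),robot.current_contact_force())
robot.move_gripper(0); print("w",robot.current_gripper_width()*93,robot.current_contact_force())
snap("wrist","w9");snap("scene","s9");print(robot.current_t())
k=dict(fx=4,fy=4)
cv2.imwrite("pics/s9z.png",cv2.resize(cv2.imread("pics/s9.png")[80:230,170:330],None,**k))
E
```

```text
False [502.99410441 -19.40311532 110.55574096] [ 0.13128812  0.80685336 -0.8763407 ]
w 29.9098143224854 [ 1.88802425 -0.97719301 -0.8379249 ]
18.4667
```

View pics/w9.png

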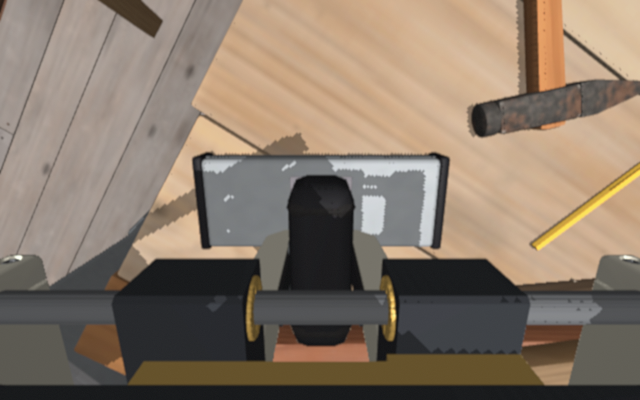

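View pics/s9z.png

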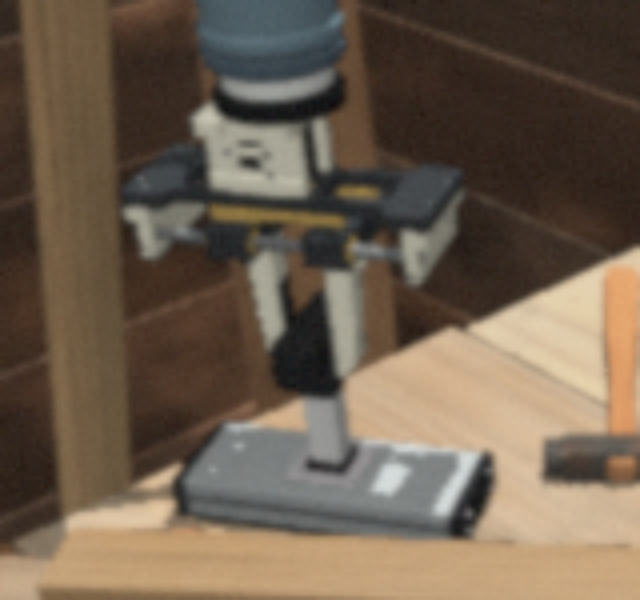

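The grip closed to 29.9 mm, so the button is flush. In s9 the fingers sit squarely on the bar's middle. Pulling out now, watching the force.

```bash
python3 - <<'E'
from h import *
p=[502.5,-19.3]
for z in(130,148,154,170,184,188,192,196,200):
    robot.move_linear([*p,z],speed=40); print(z,robot.current_tcp_pos()[2].round(1),robot.current_contact_force().round(2),(robot.current_gripper_width()*93).round(2) )
snap("scene","s10");print(robot.current_t())
cv2.imwrite("pics/s10z.png",cv2.resize(cv2.imread("pics/s10.png")[80:230,170:330],None,fx=4,fy=4))
E
```

```text
Traceback (most recent call last):
AttributeError: 'float' object has no attribute 'round'
```

```bash
python3 - <<'E'
from h import *
p=[502.5,-19.3]
for z in(148,154,170,184,188,192,196,200):
    robot.move_linear([*p,z],speed=40); print(z,np.round(robot.current_tcp_pos()[2],1),np.round(robot.current_contact_force(),2),round(robot.current_gripper_width()*93,2) )
snap("scene","s10");print(robot.current_t())
cv2.imwrite("pics/s10z.png",cv2.resize(cv2.imread("pics/s10.png")[80:230,170:330],None,fx=4,fy=4))
E
```

```text
148 148.3 [ 1.01 -1.08 -0.72] 29.76
154 154.1 [ 0.47 -0.39  0.02] 29.79
170 170.2 [-1.94  0.1  -0.67] 29.89
184 184.2 [-2.93  0.23  0.15] 29.78
188 188.2 [-3.62 -0.33 -0.03] 29.6
192 191.8 [ 0.26  0.05 -6.97] 29.79
196 196.1 [ 0.23 -0.37 -6.74] 29.56
200 200.4 [ 0.19 -0.44 -6.36] 29.88
22.1167
```

View pics/s10z.png

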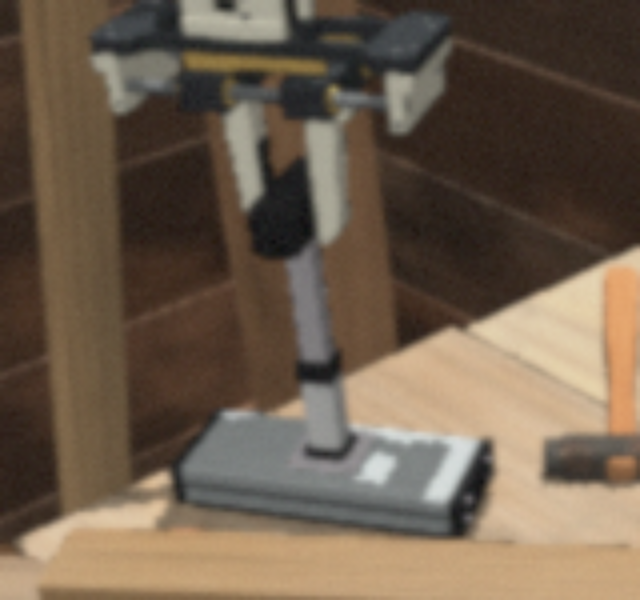

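The load jumped to 7 N at 80 mm of travel, so the second stop is reached and the head is off the bench. I'll lift higher and check that it hangs level.

```bash
python3 - <<'E'
from h import *
robot.move_linear([502.5,-19.3,265],speed=60); robot.sleep(0.5)
print(np.round(robot.current_tcp_pos(),1),np.round(robot.current_contact_force(),2),np.round(robot.current_ft_torque(),3),round(robot.current_gripper_width()*93,2))
snap("scene","s11");snap("wrist","w11");snap("top","t11");print(robot.current_t())
c=load("s11"); im=cv2.imread("pics/s11.png")[60:230,160:340]; im=cv2.resize(im,None,fx=3.5,fy=3.5,interpolation=cv2.INTER_CUBIC)
# predicted level head box, base z = grasp 284-129-80
y=np.radians(47.35);X=np.array([np.cos(y),np.sin(y),0]);Y=np.array([-np.sin(y),np.cos(y),0]);t=robot.current_tcp_pos()
zb=t[2]+19-209; print("base z",zb)
def px(p): q=proj(c,p); return tuple(int(v) for v in ((q-[160,60]+.5)*3.5))
for z in(0,34):
    pts=[np.array([t[0],t[1],zb+z])+sx*39*X+sy*100*Y for sx,sy in((1,1),(1,-1),(-1,-1),(-1,1))]
    for i in range(4): cv2.line(im,px(pts[i]),px(pts[(i+1)%4]),(0,0,255),1)
cv2.line(im,px([t[0],t[1],zb+34]),px([t[0],t[1],zb+209]),(0,255,0),1)
cv2.imwrite("pics/s11z.png",im)
E
```

```text
[502.5 -19.3 265. ] [-0.71 -0.28 -7.54] [-0.053  0.003  0.006] 29.58
24.0
base z 75.00096462291367
```

View pics/s11z.png

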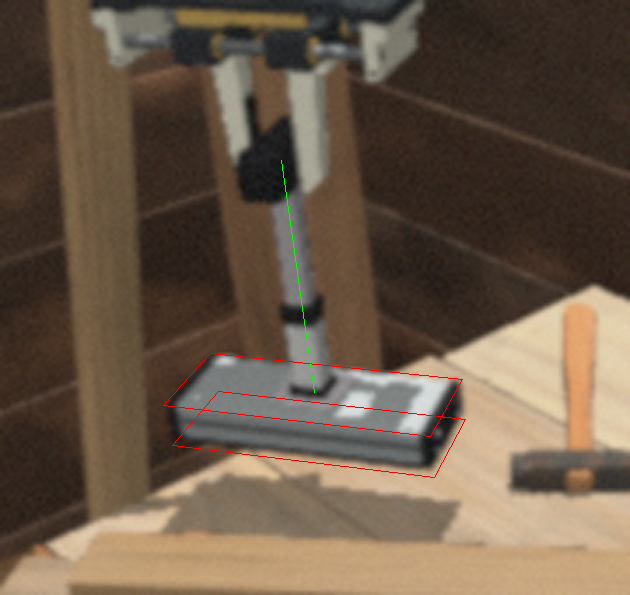

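View pics/w11.png

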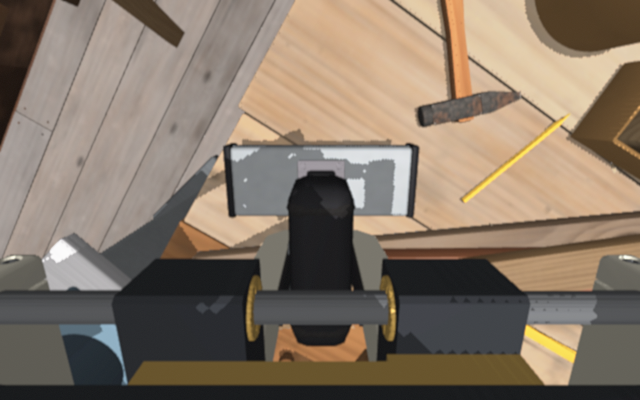

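View pics/s11.png

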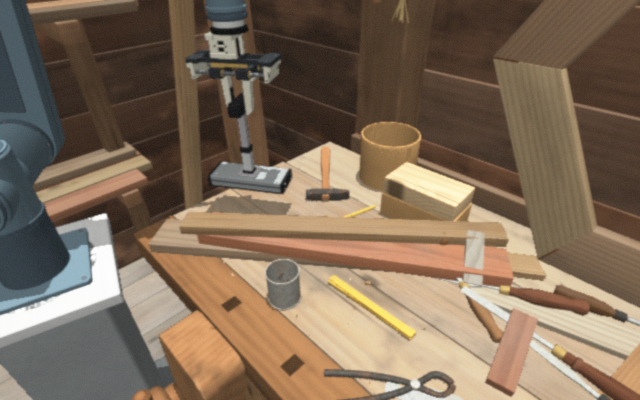

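The level-box prediction (red) matches the observed head in slope to about 0.5°, with the underside about 75 mm up. I'll raise it a little more so it is above board height too, check that it's stable, and hand in.

```bash
python3 - <<'E'
from h import *
robot.move_linear([502.5,-19.3,300],speed=50); robot.sleep(1.0)
snap("wrist","w12");snap("scene","s12")
print(np.round(robot.current_tcp_pos(),1),np.round(robot.current_contact_force(),2),round(robot.current_gripper_width()*93,2),np.abs(robot.current_joint_vel()).max())
a=cv2.imread("pics/w11.png")[130:350,220:430].astype(int);b=cv2.imread("pics/w12.png")[130:350,220:430]
cv2.imwrite("pics/f12.png",np.hstack([b, cv2.imread("pics/s12.png")[100:320,160:420]]).repeat(1,0))
print(robot.current_t())
E
```

```text
[502.5 -19.3 300. ] [-0.17 -0.3  -7.03] 29.65 0.0019068730436671332
25.95
```

View pics/f12.png

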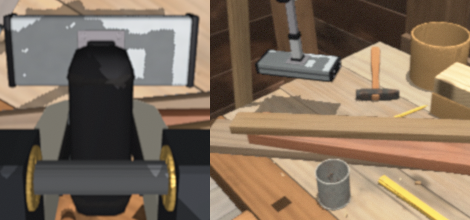

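The head hangs level and steady with nothing under it. The tin is standing, and the hammer and rule haven't been disturbed.

```bash
python3 -c "
from bench import robot
robot.hand_in(); print(robot.current_t())"
```

```text
the job is handed in; nothing more can be done
the job is handed in; nothing more can be done
```

The job is done and handed in at about 26 s of the 62 s allowed. The robot is holding the sweeper by its handle with the head hanging level.

- **Tin:** I lifted it off the deck and stood it upright on the bench near (440, -342), between the boards and the front edge. It touched down at the expected height, and later pictures show it still standing there.
- **Handle:** I gripped the middle of the bar. The jaws closed to 29.9 mm, against a bar 30 mm thick, so the button was flush. I then pulled straight up with little force until the load rose to about 7 N at 80 mm, which is the second stop.
- **Final hold:** The head's underside is about 110 mm above the bench, worked out from the tool height. The last force reading was a steady 7 N, with the jaws at 29.65 mm. An overlay of a level head, made when it was 35 mm lower, matched the picture to about 0.5°.
- **Bystanders:** The robot never touched the hammer, rule or boards, and they look unmoved in the pictures.

**Checks that disagreed:** The heights I triangulated differed from the given ones by up to about 8 mm: tin rim 103 vs 109, deck 26–31 vs 34, and bar top 127–140 vs 146. The two camera positions were close together, so I put this down to measurement error and used the given heights for both grasps. The contact height and jaw widths agreed with them. One wrist view also put the tin about 5 mm away from the earlier two, but it was still well within the jaw opening.

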